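# Swing the job-status pointer to green

## Robot

A 6-joint arm with a two-finger parallel gripper is mounted at the origin on the work surface. World frame = base frame: x ahead of the robot, y to its left, z up, the work surface at z = 0. Lengths are in mm, angles in rad, forces in N, time in s.
With the tool pointing down it reaches from about 275 to 825 mm from the base axis. Payload 4.9 kg.
Tool frame: the origin (TCP) lies at the very end of the fingers, on their centre line; the grasp point (between the pads) lies 19 mm behind it; z points along the fingers, y is the line along which they close (so a half turn about z gives the same grasp; the last joint's range is limited). The gripper opens to 85 mm and grips with 20 to 120 N. Pads are 22 mm wide; open, the fingers measure 114 mm over their backs; the gripper's body (76 mm by 85 mm) begins 54 mm behind the grasp point. The pads swing forward as they close: fully open they stand 13 mm farther back than shut.
Start: joints at [1.143, 0.326, -0.193, 1.052, 0, 1.437], TCP at [159.269, 526.452, 231.281] pointing down, gripper open.
Joint ranges: [-2.65, 2.65], [-0.97, 1.79], [-1.3, 1.35], [-1.93, 2.1], [-1.47, 1.37], [-3.14, 3.14]. Speed limits (rad/s): [2.57, 2.57, 3.14, 3.14, 3.14, 3.14].

## Interface

Orientations are given as [roll, pitch, yaw] about the fixed x, y, z axes, in that order (R = Rz(yaw) Ry(pitch) Rx(roll)).
In Python, from bench import bot, solve_ik, imaging gives the robot as it stands. Calls block until the motion is done:
- bot.move_ptp(position, orientation): joint-space move of the TCP to a pose.
- bot.movel(position, rot=None, max_speed=150, threshold=None): straight line of the TCP; rot=None keeps the orientation; max_speed is the mean speed in mm/s. With threshold (N) it stops when the force on the tool has changed by that much, and returns True; else False.
- bot.move_j(angles): joint-space move.
- bot.grip(opening, effort=None): opening from 0.0 (shut) to 1.0 (fully open); effort is the grip in N (None keeps the last); returns when the fingers have stopped.
- bot.dwell(seconds).
- solve_ik(position, orientation): joint angles nearest the present ones, or None.
- bot.get_state(): the state.
- imaging.capture(name): name is "scene" or "top"; returns the picture (400x640x3 uint8, blue, green, red); there is no depth.
- imaging.camera_model(name): a dict with "K" (3x3 intrinsics, pixels), "position" and "rotation" of the camera in the world. Camera axes: x right, y up, looking along -z (the intrinsics and any distortion apply to the point x, -y, -z); pixel columns grow to the right and rows downward; lengths in mm; the calibration is good to about 2 mm. A picture is of the moment at which its call begins. camera_model takes no time and is no camera call.
A pose or a line that the arm cannot do raises bot.IKError and nothing moves.
- bot.sign_off(): hands the job in; it is judged then, once.
The state is a dict: "t": time; "qpos": joint angles; "joint_velocities": joint speeds; "effort": joint torques, N m; "tcp_pos": TCP position; "orientation": TCP orientation; "contact_force": force on the tool from outside, world axes, zero at the start; "wrist_torque": the same for the moment, N m; "opening": opening from 0.0 (shut) to 1.0 (fully open); "gripper_force": force on a finger pad.
Only numpy, scipy, OpenCV 4.12 (cv2) and the standard library are available. Lean on these libraries where they do the work, as an engineer would, in place of code of your own. Each camera call takes 0.05 s, during which the arm holds its last target. There are 200 camera calls.

## Task

The bike is ready for pick-up: on the white job-status board lying on the desk, push the flat yellow pointer round on its pivot pin until it points at the green magnet. Leave it lying flat on its pin, and leave the eraser and the stapler where they are.

Things in the scene. Friction and masses are not known exactly. Their poses are not given: they have to be found in the camera images.
- pointer: flat yellow plastic pointer, 10 mm thick, 30 mm wide, 0.15 kg, loose on a fixed white board (top 12 mm above desk). Its 42 mm square end has a 13 mm hole over a fixed 10 mm steel pin, 30 mm high. Origin: underside, hole centre, on the pin's axis; +x runs to the tip, 250 mm away; z up. Turns against light sliding friction, stays where left. Starts between the green and red magnets.
- green_magnet: round green magnet fixed to the board, 32 mm in diameter, 8 mm high, centre 280 mm from the pin: the pointer's tip passes just short of it. Origin: centre of its underside, on the board. A like red magnet lies on the other side of the pointer's start; sides vary. A loose wooden ruler, 200 x 28 x 5 mm, by the board's far edge is not the pointer.
- eraser: whiteboard eraser, blue plastic on grey felt, 120 x 50 x 32 mm, lying loose on the board to one side of the pivot pin, about 170 mm from it. Origin: centre of its underside; its x axis runs along its length.
- stapler: black desk stapler, 130 x 36 x 46 mm, lying loose on the board on the other side of the pivot pin, about 170 mm from it. Origin: centre of its underside; its x axis runs along its length.

How it is judged (in metres and radians):
At the end, for the whole second after the job is handed in: The green magnet's centre is within 49 mm (10 degrees) of the pointer's centreline, on the tip side; the pointer is flat (0.08 rad), at rest, its hole within 10 mm of where it began, on the pin; eraser and stapler are within 20 mm of where they were (x of green_magnet in the frame of pointer above 0.2 m and y of green_magnet in the frame of pointer between -0.049 and 0.049 m and distance of pointer from where it was at the start of the episode below 0.01 m and angle between pointer's own z axis and vertical below 0.08 rad and linear speed of pointer below 0.02 m/s and angular speed of pointer below 0.1 rad/s and distance of each of eraser, stapler from where it was at the start of the episode below 0.02 m); the robot touches nothing.
It fails at once if the eraser was knocked more than 20 mm (distance of eraser from where it was at the start of the episode above 0.02 m).
It fails at once if the stapler was knocked more than 20 mm (distance of stapler from where it was at the start of the episode above 0.02 m).
It also fails if it takes over 32 s, if anything falls off the work surface, if the arm or the gripper's body presses on something with over 40 N, if the wrist force passes 120 N, or if a joint passes its speed limit or range.

## Working session

There is one attempt and no reset: what is moved stays moved. The work goes in short steps, each a Python script; the robot and the scene stay as the last script left them, time stands still between calls to the robot, and variables do not carry over. Pictures are saved under pics/ and viewed, at most 10 in all, crops included, and the job is handed in when it is done.

```bash
mkdir -p pics
python3 - <<'E'
from bench import bot, imaging
import cv2
for n in("top","scene"):
    cv2.imwrite(f"pics/{n}0.png",imaging.capture(n)); m=imaging.camera_model(n); print(n,m)
s=bot.get_state();print(s['t'],s['orientation'])
E
```

```text
top {'K': array([[451.6016701 ,   0.        , 325.09435992],
       [  0.        , 451.6016701 , 202.04419407],
       [  0.        ,   0.        ,   1.        ]]), 'position': array([486.01981641, -14.46749378, 918.82894131]), 'rotation': array([ 0.09853443,  0.02176951, -1.55609526])}
scene {'K': array([[414.70182649,   0.        , 325.12840117],
       [  0.        , 414.70182649, 199.35399549],
       [  0.        ,   0.        ,   1.        ]]), 'position': array([1086.69068612,  147.08659336,  588.1856496 ]), 'rotation': array([0.81633151, 0.00478938, 1.82702728])}
0.1 [-3.14004249e+00 -1.87872399e-04  2.84777345e+00]
```

View pics/top0.png

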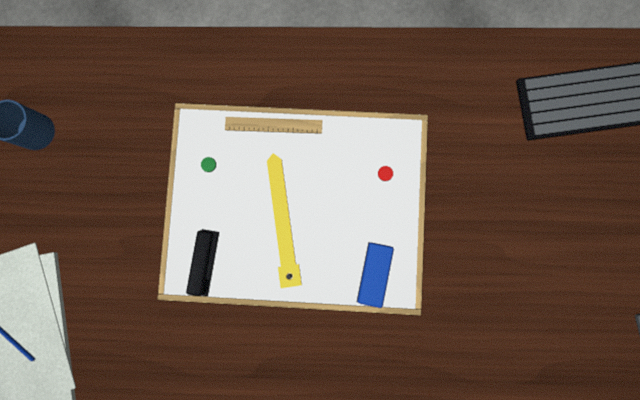

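View pics/scene0.png

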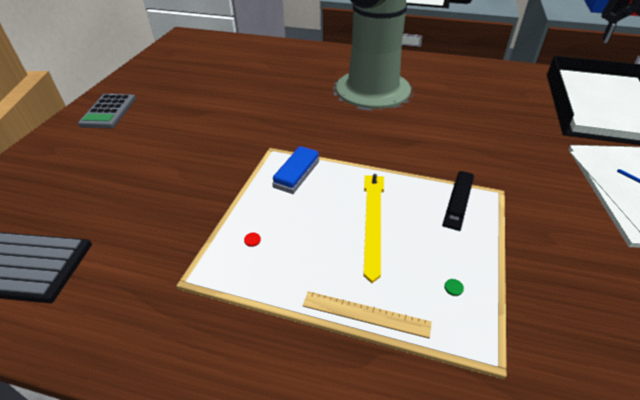

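The top view shows the pin at (289,277), the pointer tip at (274,155), the green magnet at (208,165), the stapler at (203,262) and the eraser at (375,275). The scene view agrees: the pointer has to swing towards +y.

```bash
cat > h.py <<'E'
import numpy as np, cv2
from scipy.spatial.transform import Rotation as R
from bench import bot, imaging, solve_ik
def ray(n,uv,z):
    m=imaging.camera_model(n); d=np.linalg.inv(m["K"])@[uv[0],uv[1],1]
    d=R.from_euler('xyz',m["rotation"]).as_matrix()@(d*[1,-1,-1]); p=m["position"]
    return (p+d*(z-p[2])/d[2])[:2]
def blob(n,im,lo,hi):
    m=cv2.inRange(cv2.cvtColor(im,cv2.COLOR_BGR2HSV),lo,hi)
    c=max(cv2.findContours(m,cv2.RETR_EXTERNAL,cv2.CHAIN_APPROX_NONE)[0],key=cv2.contourArea)
    return c[:,0,:].astype(float)
def measure(n):
    im=imaging.capture(n)
    g=ray(n,blob(n,im,(45,100,40),(80,255,255)).mean(0),20)
    c=np.array([ray(n,u,22) for u in blob(n,im,(22,120,100),(35,255,255))])
    (a,b),(w,h),_=cv2.minAreaRect(c.astype(np.float32))
    tip=c[np.argmax(np.linalg.norm(c,axis=1))]
    pin=c[np.argmin(np.linalg.norm(c,axis=1))]
    vx,vy,_,_=cv2.fitLine(c.astype(np.float32),cv2.DIST_L2,0,.01,.01).ravel()
    th=np.arctan2(vy,vx); th=th if np.cos(th)>0 else th+np.pi
    d=np.array([np.cos(th),np.sin(th)]); tip=np.array([a,b])+0*d
    s=(c-[a,b])@d; tip=np.array([a,b])+d*s.max()
    pin=tip-250*d
    return dict(green=g,tip=tip,pin=pin,th=th,len=s.max()-s.min(),gth=np.arctan2(*(g-pin)[::-1]),r=np.linalg.norm(g-pin))
E
python3 - <<'E'
from h import *
for n in("top","scene"): print(n,measure(n))
print(ray("top",(289,277),42),ray("scene",(375,178),42), [ray("top",u,58) for u in((210,232),(203,262))])
E
```

```text
top {'green': array([648.72908551, 244.86384739]), 'tip': array([670.88294368, 113.95865924]), 'pin': array([424.01888423,  74.48548801]), 'th': np.float32(0.15855621), 'len': np.float64(265.90856946302654), 'gth': np.float64(0.6487372027499869), 'r': np.float64(281.999042383822)}
scene {'green': array([651.84286265, 247.23401093]), 'tip': array([677.75866426, 115.49360055]), 'pin': array([430.90383638,  75.96269768]), 'th': np.float32(0.15879007), 'len': np.float64(273.647962029108), 'gth': np.float64(0.6594332548034982), 'r': np.float64(279.5494876943026)}
[426.70570806  73.19901258] [438.7536225   79.42385475] [array([510.47728792, 225.00763019]), array([453.34548572, 236.12507048])]
```

Run:
```python
from h import *
pin=np.array([427,75.]); r=180; t0,t1=.158,.655
def P(phi,off,z):
    d=np.array([np.cos(phi),np.sin(phi)]); n=np.array([-d[1],d[0]])
    return [*(pin+r*d+off*n),z],[np.pi,0,phi+np.pi/2]
bot.grip(0.0)
bot.move_ptp(*P(t0,-52,120))
bot.movel(P(t0,-52,15)[0],max_speed=100)
print(bot.get_state()['contact_force'],bot.get_state()['tcp_pos'])
for k,phi in enumerate(np.linspace(t0,t1,6)):
    bot.movel(*P(phi,-26,15),max_speed=60)
    print(bot.get_state()['contact_force'])
bot.movel(P(t1,-45,15)[0],max_speed=60)
bot.movel(P(t1,-60,150)[0],max_speed=150)
bot.move_ptp([159,526,231],[np.pi,0,2.85])
print(measure("top"),bot.get_state()['t'])
cv2.imwrite("pics/a.png",imaging.capture("top"))
```

```text
[ 0.29888605 -0.58180184  0.21432619] [613.60084117  51.95257277  15.70767962]
[-0.12125265 -0.75866631 -1.00309635]
[ 0.26882487 -2.05204345  0.37050862]
[ 0.44029748  0.04802657 -0.95291246]
[ 0.72095223 -0.34003795 -0.76063078]
[-0.28071723  0.6526007  -0.04095   ]
[ 1.18292587 -0.64318262  0.21474115]
{'green': array([648.72967531, 244.80869001]), 'tip': array([622.32866786, 227.37239722]), 'pin': array([426.74781153,  71.65427283]), 'th': np.float32(0.67240906), 'len': np.float64(267.2533985990776), 'gth': np.float64(0.6624502781874116), 'r': np.float64(281.528684214924)} 11.0833
```

View pics/a.png

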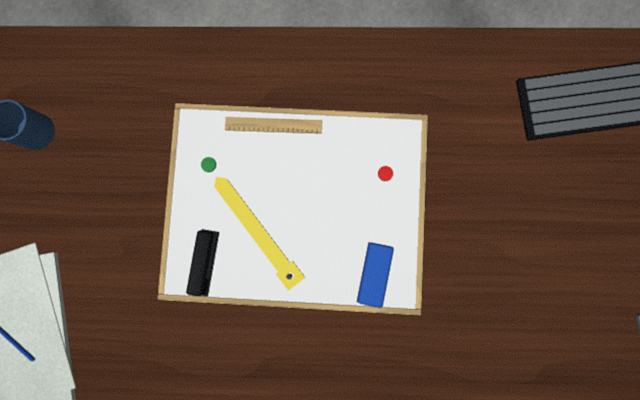

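The pointer, with its tip at (219,180), now aims at the green magnet at (208,165), about 0.01 rad off. It lies flat on its pin at (289,277). The stapler and eraser haven't moved, and the arm is clear.

```bash
python3 -c "
from bench import bot
print(bot.sign_off())"
```

```text
the job is handed in; nothing more can be done
None
```

The yellow pointer now points at the green magnet (about 0.6° off in the last picture), still flat on its pin with the eraser and stapler unmoved; the job was handed in after about 11 s, and sign-off returned no verdict.

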